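# Rub down the tape on a packed carton

### The job

The tape over the top seam of the small carton in front of the robot has only been laid on: take the burnisher from the rubber mat and rub it down with the round tip, following the seam line slowly and with firm but gentle, even pressure from the end nearest the robot to the far end, then from the top downwards along the tape tab on the far end panel. Do not crush or shove the carton or disturb the other things on the bench, and lay the burnisher back on the mat.

Things in the scene. Friction and masses are not known exactly. Their poses are not given: they have to be found in the camera images.
- carton: Packed kraft carton, 200 mm long (its x), 150 mm wide (y), about 100 mm high, loose on the bench, 1.7 to 3.3 kg. Origin: centre of its underside; z up. x runs along the top seam from the near end (x = -100 mm, pointing to the robot within 20 degrees) to the far end panel (x = +100 mm). Rub with 3 to 12 N; above 20 N it is crushed. Tip speed under 0.1 m/s.
- seam_near (a point): Near end of the top seam, at the carton's nominal height of 100 mm. The real top is 93 to 107 mm above the bench, differing with how full the carton is: find it by touch. The taped flaps sink about 1 mm for every 3.5 N (at most 14 mm) and spring back. The seam is straight: a thin dark line in the middle of a brown tape 48 mm wide along the whole top.
- seam_far (a point): Far end of the top seam, 200 mm from seam_near, at the same nominal height. Here the tape turns down over the far end panel as a tab 48 mm wide, centred on y = 0. (The tab on the near end is already rubbed down.)
- tab_foot (a point): Foot of the tape tab on the far end panel, 56 mm straight below seam_far, at carton z = 44 mm. Below z = 84 mm the panel's face lies at carton x = 99.5 mm, gives about 1 mm for every 3.5 N (at most 10 mm) and springs back; above that is the stiff folded edge of the top.
- burnisher: Hand burnisher lying on the mat, 160 mm long, 80 g: flat-sided pale wooden handle (x from -50 to +50 mm, 22 mm wide, 24 mm high), brass ferrule, white nylon nose ending in a ball. Origin: underside of the handle at its middle; x points to the tip, z up. Grip hard (60 N) about 35 mm ahead of the origin; rub with the tool tilted 25 to 40 degrees tip-down to keep the gripper clear.
- burnisher_tip (a point): Centre of the burnisher's ball tip (radius 7 mm), 103 mm ahead of the burnisher's origin and 12 mm above its underside; the touching surface is always 7 mm from this point.
- mat: Black rubber mat fixed to the bench, 240 mm (x) by 170 mm (y), 3 mm thick. Origin: centre of its underside.
- tape_brown: Bystander: roll of brown tape lying flat, 110 mm across, 48 mm high, between mat and carton. Origin: centre of its underside.
- tape_clear: Bystander: roll of clear tape lying flat, 100 mm across, 48 mm high, between mat and carton. Origin: centre of its underside.
- pen_cup: Bystander: grey cup 76 mm across, 95 mm high, with pens up to 150 mm high. Origin: centre of its underside.
- jar: Bystander: white jar 56 mm across, 130 mm high, at the left side. Origin: centre of its underside.
- stapler: Bystander: black stapler 130 mm long, 50 mm high, at the right side. Origin: centre of its underside.
Not all that is in view belongs to the job. Several things have the shape of the burnisher; the one meant has the colours described above.

How it is judged:
On the way, in this order (a step that is already met when the one before it is completed fails the run):
1. the round tip rubs on the seam line, at the near end of the top seam (x of burnisher_tip in the frame of carton between -0.089 and -0.073 m and y of burnisher_tip in the frame of carton between -0.01 and 0.01 m and z of burnisher_tip in the frame of carton above 0.085 m and contact force between burnisher and carton above 1.5 N), for 0.08 s.
2. the round tip rubs on the seam line, a sixth of the way along (x of burnisher_tip in the frame of carton between -0.062 and -0.046 m and y of burnisher_tip in the frame of carton between -0.01 and 0.01 m and z of burnisher_tip in the frame of carton above 0.085 m and contact force between burnisher and carton above 1.5 N), for 0.08 s.
3. the round tip rubs on the seam line, a third of the way along (x of burnisher_tip in the frame of carton between -0.035 and -0.019 m and y of burnisher_tip in the frame of carton between -0.01 and 0.01 m and z of burnisher_tip in the frame of carton above 0.085 m and contact force between burnisher and carton above 1.5 N), for 0.08 s.
4. the round tip rubs on the seam line, half way along (x of burnisher_tip in the frame of carton between -0.008 and 0.008 m and y of burnisher_tip in the frame of carton between -0.01 and 0.01 m and z of burnisher_tip in the frame of carton above 0.085 m and contact force between burnisher and carton above 1.5 N), for 0.08 s.
5. the round tip rubs on the seam line, two thirds along (x of burnisher_tip in the frame of carton between 0.019 and 0.035 m and y of burnisher_tip in the frame of carton between -0.01 and 0.01 m and z of burnisher_tip in the frame of carton above 0.085 m and contact force between burnisher and carton above 1.5 N), for 0.08 s.
6. the round tip rubs on the seam line, five sixths along (x of burnisher_tip in the frame of carton between 0.046 and 0.062 m and y of burnisher_tip in the frame of carton between -0.01 and 0.01 m and z of burnisher_tip in the frame of carton above 0.085 m and contact force between burnisher and carton above 1.5 N), for 0.08 s.
7. the round tip rubs on the seam line, at the far end of the top seam (x of burnisher_tip in the frame of carton between 0.073 and 0.089 m and y of burnisher_tip in the frame of carton between -0.01 and 0.01 m and z of burnisher_tip in the frame of carton above 0.085 m and contact force between burnisher and carton above 1.5 N), for 0.08 s.
8. the round tip rubs on the upper part of the tab on the far end panel (z of burnisher_tip in the frame of carton between 0.069 and 0.085 m and y of burnisher_tip in the frame of carton between -0.012 and 0.012 m and x of burnisher_tip in the frame of carton above 0.09 m and contact force between burnisher and carton above 1.5 N), for 0.08 s.
9. the round tip rubs on the lower part of the tab on the far end panel (z of burnisher_tip in the frame of carton between 0.047 and 0.063 m and y of burnisher_tip in the frame of carton between -0.012 and 0.012 m and x of burnisher_tip in the frame of carton above 0.09 m and contact force between burnisher and carton above 1.5 N), for 0.08 s.
At the end, for the whole second after the job is handed in: The burnisher lies at rest on the mat (the middle of its handle within the mat's edges, tip lower than 35 mm); the carton stands upright within 20 mm of its starting place (x of burnisher in the frame of mat between -0.12 and 0.12 m and y of burnisher in the frame of mat between -0.085 and 0.085 m and height (world z) of burnisher below 0.03 m and height (world z) of burnisher_tip below 0.035 m and linear speed of burnisher below 0.02 m/s and distance of carton from where it was at the start of the episode below 0.02 m and angle between carton's own z axis and vertical below 0.05 rad); the robot touches nothing.
It fails at once if the burnisher presses the carton with more than 20 N (contact force between burnisher and carton above 20 N).
It fails at once if the burnisher moves faster than 0.12 m/s while pressed on the carton (contact force between burnisher and carton above 1.5 N and linear speed of burnisher above 0.12 m/s).
It fails at once if the carton is shoved by more than 20 mm (distance of carton from where it was at the start of the episode above 0.02 m).
It fails at once if another thing on the bench (tape roll, pen cup, jar, stapler) is moved by more than 30 mm (distance of any of tape_brown, tape_clear, pen_cup, jar, stapler from where it was at the start of the episode above 0.03 m).
It also fails if it takes over 72 s, if anything falls off the work surface, if the arm or the gripper's body presses on something with over 40 N, if the wrist force passes 120 N, or if a joint passes its speed limit or range.

### The arm

A 6-joint arm with a two-finger parallel gripper is mounted at the origin on the work surface. World frame = base frame: x ahead of the robot, y to its left, z up, the work surface at z = 0. Lengths are in m, angles in rad, forces in N, time in s.
With the tool pointing down it reaches from about 0.225 to 0.875 m from the base axis. Payload 3.4 kg.
Tool frame: the origin (TCP) lies at the very end of the fingers, on their centre line; the grasp point (between the pads) lies 19 mm behind it; z points along the fingers, y is the line along which they close (so a half turn about z gives the same grasp; the last joint's range is limited). The gripper opens to 85 mm and grips with 20 to 120 N. Pads are 22 mm wide; open, the fingers measure 114 mm over their backs; the gripper's body (76 mm by 85 mm) begins 54 mm behind the grasp point. The pads swing forward as they close: fully open they stand 13 mm farther back than shut.
Start: joints at [-1.436, 0.276, 1.505, -0, 1.361, -0.121], TCP at [0.145, -0.556, 0.231] pointing down, gripper open.
Joint ranges: [-2.89, 2.89], [-0.75, 2.08], [0.22, 2.7], [-1.18, 4.32], [0.11, 2.71], [-2.7, 2.7]. Speed limits (rad/s): [2.57, 2.57, 3.14, 3.14, 3.14, 3.14].

### API

Orientations are given as a unit quaternion [w, x, y, z].
In Python, from rig import manip, get_image, camera_info gives the robot as it stands. The module is installed in compiled form; this text tells all that it offers.
- The arm moves only by the shell command python3 -m crank 'ROWS' [FORCE]. ROWS is a JSON object of lists of equal length, an entry for each row: "translation": the shift along the tool's x, y, z in mm, a list of three; "roll": the turn about the tool's z in rad; "fingers": the opening, from 0 (shut) to 1 (fully open). A call has 1 to 8 rows; each row shifts and turns the commanded pose from where the row before left it, along the tool's axes as they then stand; what a row does not reach is not made up. A row lasts 1/10 s, in which the tool goes at most 50 mm and 8.59 degrees, less where a joint would pass 70% of its speed; a pose out of reach is approached as far as the arm can. A call is refused whole if a number of a shift passes 50 or a number of a turn 0.15, either way. A call with a gripper value outside its range is refused whole. The fingers move at their own pace and stop on an object; FORCE is the grip in N (left out, the last holds). Time passes only in rows, so rows that do not move let the fingers close. It gives the time, the measured TCP pose, the force, the opening and the grip force at its end, in the units of the state.
- manip.get_state(): the state, without advancing time (a new reading comes with each control period).
- get_image(name): name is "side" or "top" or "wrist"; returns the picture (384x512x3 uint8, blue, green, red); there is no depth.
- camera_info(name): a dict with "mtx" (3x3 intrinsics, pixels), "D" ([k1, k2, p1, p2, k3] as OpenCV has them; the pictures are not rectified), "rvec" (rotation vector, rad) and "tvec" (3), from world to camera coordinates, as OpenCV has them. Camera axes: x right, y down, z forward; pixel columns grow to the right and rows downward; lengths in m; the calibration is good to about 2 mm. A picture is of the moment at which its call begins: read the wrist's pose just before it. camera_info takes no time and is no camera call; for the wrist camera it gives the pose at the moment of the call.
- manip.sign_off(): hands the job in; it is judged then, once.
The state is a dict: "clock": time; "qpos": joint angles; "qd": joint speeds; "effort": joint torques, N m; "position": TCP position; "ee_rot": TCP orientation; "contact_force": force on the tool from outside, world axes, zero at the start; "moment": the same for the moment, N m; "width": finger opening in m; "gripper_force": force on a finger pad.
Only numpy, scipy, OpenCV 4.12 (cv2) and the standard library are available. Lean on these libraries where they do the work, as an engineer would, in place of code of your own. Each camera call takes 0.05 s, during which the arm holds its last target. There are 200 camera calls.

## Working session

There is one attempt and no reset: what is moved stays moved. The work goes in short steps, Python scripts to look and compute and a shell command to move; the robot and the scene stay as the last step left them, time stands still between calls to the robot, and variables do not carry over. Pictures are saved under pics/ and viewed, at most 12 in all, crops included, and the job is handed in when it is done.

```bash
mkdir -p pics
python3 - <<'E'
from rig import manip,get_image,camera_info
import cv2
for n in("top","side"):
    cv2.imwrite(f"pics/{n}0.png",cv2.resize(get_image(n),(800,600),interpolation=cv2.INTER_CUBIC))
    c=camera_info(n);print(n,c)
print(manip.get_state())
E
```

```text
top {'mtx': array([[401.23991861,   0.        , 254.92226393],
       [  0.        , 401.23991861, 194.18766564],
       [  0.        ,   0.        ,   1.        ]]), 'D': array([-0.07357095,  0.        ,  0.        ,  0.        ,  0.        ]), 'rvec': array([ 2.18306433, -2.16800726,  0.07926863]), 'tvec': array([-0.03282575,  0.51133046,  1.29331998])}
side {'mtx': array([[425.72445147,   0.        , 257.97277087],
       [  0.        , 425.72445147, 194.48595426],
       [  0.        ,   0.        ,   1.        ]]), 'D': array([-0.08062582,  0.        ,  0.        ,  0.        ,  0.        ]), 'rvec': array([ 1.0098093 , -2.44283005,  1.05211746]), 'tvec': array([0.36340587, 0.32169723, 1.05508484])}
{'clock': 0.1, 'qpos': array([-1.43598434e+00,  2.76480734e-01,  1.50598737e+00,  3.00688462e-05,
        1.36070049e+00, -1.20992258e-01]), 'qd': array([ 0.00179494, -0.00125632, -0.0046161 , -0.00023437,  0.00126853,
       -0.00071148]), 'effort': array([ 1.18941345e-03, -4.17700624e+01, -2.46405351e+01, -1.93378623e-04,
        5.82840876e-03,  1.74823686e-06]), 'position': array([ 0.14543525, -0.55582376,  0.23056294]), 'ee_rot': array([-7.88055341e-04,  9.91831761e-01,  1.27550524e-01,  9.25626281e-06]), 'contact_force': array([-0.41614698, -0.849263  ,  0.41885631]), 'moment': array([ 0.02781733,  0.01638877, -0.02899653]), 'gripper_force': 0.0, 'width': 0.08571172606393752}
```

View pics/top0.png

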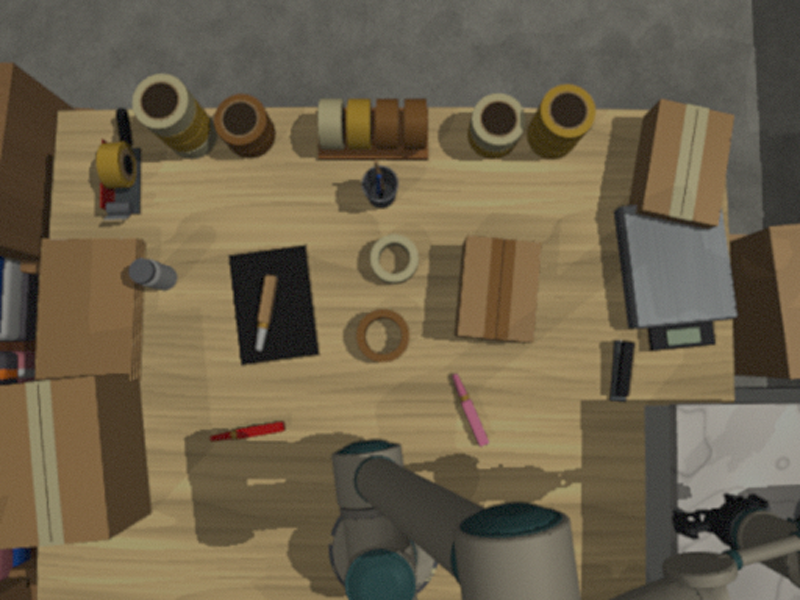

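View pics/side0.png

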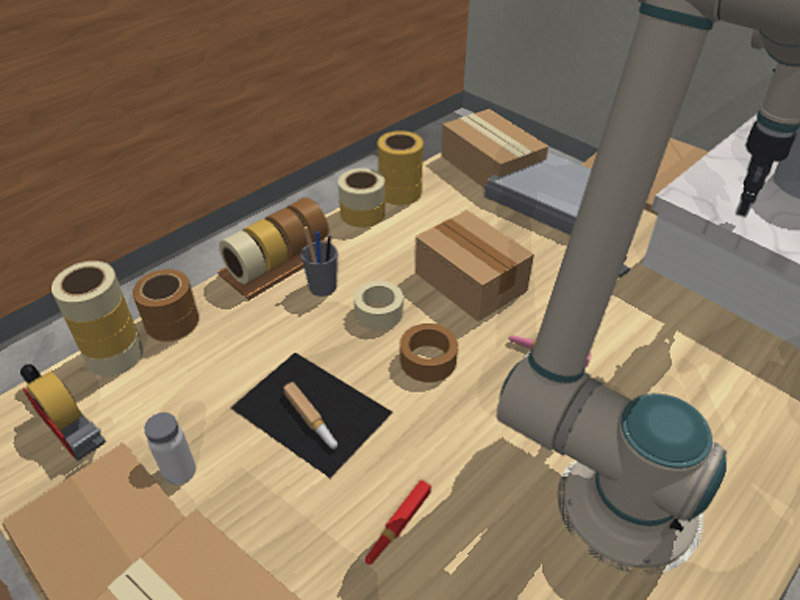

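The top view shows three burnisher-shaped things: a pale one with white nose on the black mat (265,312), a red one (248,432) and a pink one (468,410). The pale wood and white nylon one on the mat fits. The carton with brown tape is at (500,288), the brown roll at (383,335) and the clear roll at (395,259). I'll confirm in an enlarged crop.

```bash
cat > h.py <<'E'
import numpy as np,cv2
from rig import manip,get_image,camera_info
def pix2w(n,uv,z):
    c=camera_info(n);R=cv2.Rodrigues(np.array(c["rvec"]))[0];t=np.array(c["tvec"])
    p=cv2.undistortPoints(np.array([[uv]],float),c["mtx"],c["D"])[0,0]
    d=R.T@np.array([p[0],p[1],1]);o=-R.T@t
    return o+d*(z-o[2])/d[2]
E
python3 - <<'E'
from h import *
im=cv2.imread("pics/top0.png")
raw=get_image("top")
a=cv2.resize(raw[150:240,140:210],None,fx=5.6,fy=6.6,interpolation=cv2.INTER_CUBIC)
a=cv2.resize(raw[150:240,140:205],(400,554),interpolation=cv2.INTER_CUBIC)
b=cv2.resize(raw[145:225,287:352],(400,492),interpolation=cv2.INTER_CUBIC)
o=np.zeros((554,800,3),np.uint8);o[:,:400]=a;o[:492,400:]=b
cv2.imwrite("pics/crop1.png",o)
s=.64
for n,uv,z in[("tip",(262,345),.015),("rear",(270,277),.027),("brown",(382,335),.048),("clear",(394,259),.048),("near",(493,339),.1),("far",(509,239),.1),("cup",(380,186),.095),("jar",(150,272),.13),("pink",(470,410),.02),("red",(248,432),.02)]:
    print(n,pix2w("top",(uv[0]*s,uv[1]*s),z).round(4))
for q in[(230,254),(305,246),(318,354),(242,364)]: print("mat",pix2w("top",(q[0]*s,q[1]*s),.003).round(4))
E
```

```text
tip [0.4223 0.2572 0.015 ]
rear [0.565 0.241 0.027]
brown [0.4443 0.0034 0.048 ]
clear [ 0.6013 -0.02    0.048 ]
near [ 0.4363 -0.2162  0.1   ]
far [ 0.6351 -0.2492  0.1   ]
cup [0.7425 0.0087 0.095 ]
jar [0.5612 0.4567 0.13  ]
pink [ 0.2909 -0.1795  0.02  ]
red [0.241  0.2817 0.02  ]
mat [0.6175 0.3345 0.003 ]
mat [0.6354 0.1722 0.003 ]
mat [0.4045 0.1401 0.003 ]
mat [0.3817 0.3019 0.003 ]
```

View pics/crop1.png

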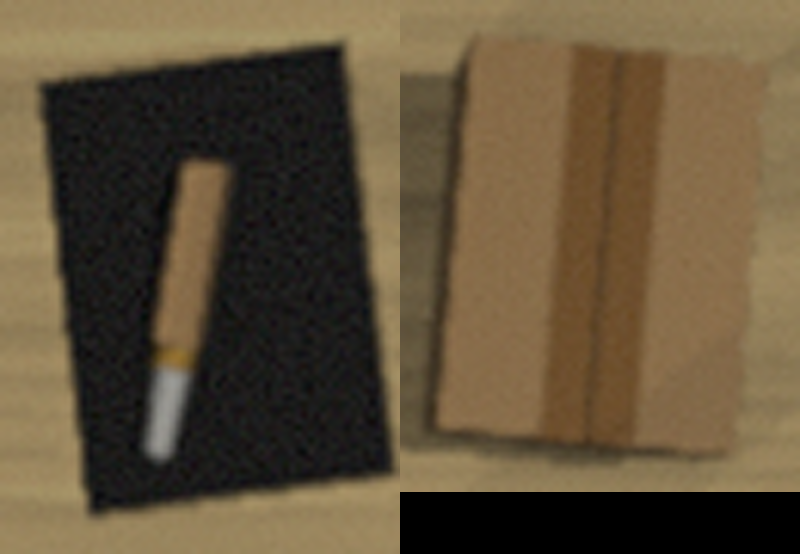

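The left crop confirms it: pale handle with rear end at (207,160), brass ferrule at (175,357) and white nose ending at (157,462). On the right, the seam runs from (588,443) to (622,50).

Run:
```python
from h import *
k=400/65
f=lambda x,y,x0,y0:(x0+x/k-.5,y0+y/k-.5)
r=pix2w("top",f(207,158,140,150),.027);t=pix2w("top",f(157,464,140,150),.013)
n=pix2w("top",f(588,443,287,145),.1);fa=pix2w("top",f(622,48,287,145),.1)
print(r,t,np.linalg.norm((t-r)[:2]),"near/far",n,fa,np.linalg.norm(n-fa),np.degrees(np.arctan2(*(fa-n)[[1,0]])))
d=(t-r)[:2];d/=np.linalg.norm(d);print("dir deg",np.degrees(np.arctan2(d[1],d[0])))
g=r[:2]+d*85;
for off in(.035,.05):
    g=r[:2]+d*(.05+off);print("grip",g)
    st=manip.get_state();p=st["position"]
    from scipy.spatial.transform import Rotation as Rn
    R=Rn.from_quat(st["ee_rot"],scalar_first=True).as_matrix();print(R.round(3))
    print("tool delta mm",(R.T@(np.r_[g,.15]-p)*1000).round(1))
```

```text
[0.57199498 0.24006215 0.027     ] [0.40873871 0.26618684 0.013     ] 0.16533333126460073 near/far [ 0.4387658  -0.42184948  0.1       ] [ 0.63903054 -0.44330607  0.1       ] 0.2014108974369586 -6.115405653153883
dir deg 170.90846184118396
grip [0.48806283 0.25349319]
[[ 0.967  0.253 -0.   ]
 [ 0.253 -0.967  0.001]
 [ 0.    -0.001 -1.   ]]
tool delta mm [ 536.2 -696.3   81.7]
grip [0.47325127 0.25586338]
[[ 0.967  0.253 -0.   ]
 [ 0.253 -0.967  0.001]
 [ 0.    -0.001 -1.   ]]
tool delta mm [ 522.5 -702.3   81.7]
```

```bash
python3 -m crank '{"translation":[[0,0,0],[0,0,0],[0,0,0],[12,-47,0],[12,-47,0],[12,-47,0],[12,-47,0],[12,-47,0]],"roll":[0.14,0.14,0.135,0,0,0,0,0],"fingers":[1,1,1,1,1,1,1,1]}'
python3 -m crank '{"translation":[[12,-47,0],[12,-47,0],[12,-47,0],[12,-47,0],[12,-47,0],[12,-47,0],[12,-47,0],[12,-47,0]],"roll":[0,0,0,0,0,0,0,0],"fingers":[1,1,1,1,1,1,1,1]}'
python3 -m crank '{"translation":[[12,-47,0],[12,-47,0],[12,-47,0],[12,-47,0],[12,-47,0]],"roll":[0,0,0,0,0],"fingers":[1,1,1,1,1]}'
python3 - <<'E'
from h import *
k=400/65
f=lambda x,y,x0,y0:(x0+x/k-.5,y0+y/k-.5)
n=pix2w("top",f(188,443,287,145),.1);fa=pix2w("top",f(222,48,287,145),.1)
print("near/far",n,fa,np.linalg.norm(n-fa),np.degrees(np.arctan2(*(fa-n)[[1,0]])))
cv2.imwrite("pics/w1.png",get_image("wrist"))
c=camera_info("wrist");print(c)
E
```

```text
clock: 0.95
position: [0.2423, -0.3318, 0.2311]
ee_rot: [-0.0, 0.997, -0.08, 0.0]
contact_force: [1.5, 0.5, 0.6]
width: 0.0856
gripper_force: 0.0
clock: 1.75
position: [0.3966, 0.0243, 0.2314]
ee_rot: [0.0, 0.997, -0.079, 0.0]
contact_force: [1.7, -1.0, 1.0]
width: 0.0851
gripper_force: 0.0
clock: 2.25
position: [0.4931, 0.2468, 0.231]
ee_rot: [0.0, 0.997, -0.079, -0.0]
contact_force: [1.2, -0.8, 0.3]
width: 0.0855
gripper_force: 0.0
near/far [ 0.43774376 -0.22092413  0.1       ] [ 0.637064   -0.23931811  0.1       ] 0.20016716574353893 -5.272525867090544
{'mtx': array([[309.0480386 ,   0.        , 257.40868066],
       [  0.        , 309.0480386 , 193.37429241],
       [  0.        ,   0.        ,   1.        ]]), 'D': array([-0.04545733,  0.        ,  0.        ,  0.        ,  0.        ]), 'rvec': array([-1.91678589,  2.24157678,  0.32403246]), 'tvec': array([0.33071065, 0.39936984, 0.49922539])}
```

View pics/w1.png

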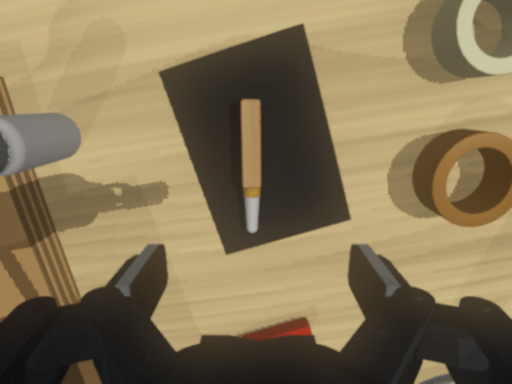

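The wrist view shows the burnisher aligned with the image's vertical: handle rear at (250,99), nose end at (252,233).

Run:
```python
from h import *
from scipy.spatial.transform import Rotation as Rn
r=pix2w("wrist",(250.5,99),.027);m=pix2w("wrist",(251.5,187),.027);t=pix2w("wrist",(252.5,233),.013)
print(r,m,t,np.linalg.norm((m-r)[:2]),np.linalg.norm((t-r)[:2]))
st=manip.get_state();R=Rn.from_quat(st["ee_rot"],scalar_first=True).as_matrix()
d=(t-r)[:2];d/=np.linalg.norm(d);print("in tool",R.T@np.r_[d,0])
g=t[:2]-d*(.11-.035);print(g,R.T@(np.r_[g,.005]-st["position"])*1000)
for n,uv,z in[("b",(470,180),.048),("c",(497,26),.048)]:print(n,pix2w("wrist",uv,z))
```

```text
[0.57422477 0.25113445 0.027     ] [0.4775513  0.26585964 0.027     ] [0.41470042 0.27527578 0.013     ] 0.09778850241233887 0.16134069661321915
in tool [-0.99997898  0.00600414 -0.00244795]
[0.48885608 0.26405356] [ -9.94840099  -6.6385837  225.54787102]
b [0.45401297 0.02636928 0.048     ]
c [0.60687315 0.0011783  0.048     ]
```

```bash
python3 -m crank '{"translation":[[-5,-2,40],[-5,-2,40],[0,0,30],[0,0,0]],"roll":[0,0,0,0],"fingers":[1,1,1,1]}'
python3 - <<'E'
from h import *
c=camera_info("wrist");R=cv2.Rodrigues(c["rvec"])[0];print(-R.T@c["tvec"], manip.get_state()["position"])
im=get_image("wrist");cv2.imwrite("pics/w2.png",im)
for z,p in((.027,(0.574,.251)),(.013,(.4147,.2753))):
    print(cv2.projectPoints(np.array([[*p,z]]),c["rvec"],c["tvec"],c["mtx"],c["D"])[0].ravel())
E
```

```text
clock: 2.7
position: [0.4798, 0.2489, 0.117]
ee_rot: [0.002, 0.997, -0.079, -0.005]
contact_force: [-1.3, -0.0, 0.4]
width: 0.0853
gripper_force: 0.0
[0.55130943 0.23806629 0.25826807] [0.47982877 0.24889003 0.11699227]
[232.4678489   71.30003471]
[239.20547351 265.62602234]
```

View pics/w2.png

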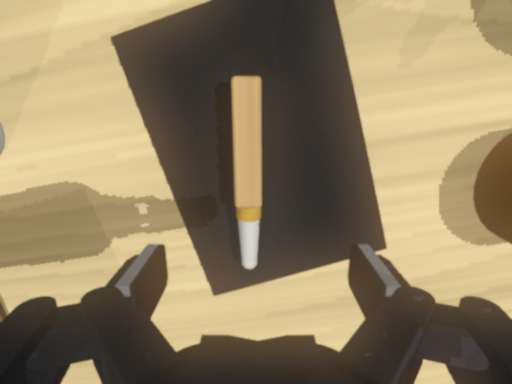

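The burnisher's rear edge is now at (247,76) and its nose end at (249,269); the ferrule begins at (248,207).

Run:
```python
from h import *
from scipy.spatial.transform import Rotation as Rn
r=pix2w("wrist",(247,76),.027);m=pix2w("wrist",(248,207),.027);t=pix2w("wrist",(249,269),.014)
print(r,m,t,np.linalg.norm((m-r)[:2]),np.linalg.norm((t-r)[:2]))
st=manip.get_state();R=Rn.from_quat(st["ee_rot"],scalar_first=True).as_matrix()
d=(t-r)[:2];d/=np.linalg.norm(d);print("in tool",R.T@np.r_[d,0])
g=t[:2]-d*(.11-.035);print(g,R.T@(np.r_[g,.006]-st["position"])*1000)
```

```text
[0.57216661 0.24230563 0.027     ] [0.4746226  0.25814245 0.027     ] [0.41193592 0.26827716 0.014     ] 0.09882125035005533 0.16232189136192535
in tool [-0.99998919 -0.00158878  0.00436997]
[0.48596969 0.25627715] [  3.32109784  -7.53725064 113.55570349]
```

```bash
python3 -m crank '{"translation":[[3,-7,30],[0,0,35],[0,0,30],[0,0,15],[0,0,0]],"roll":[0,0,0,0,0],"fingers":[1,1,1,1,1]}'
python3 -m crank '{"translation":[[0,0,0],[0,0,0],[0,0,0],[0,0,0],[0,0,0],[0,0,0]],"roll":[0,0,0,0,0,0],"fingers":[0,0,0,0,0,0]}' 40
```

```text
clock: 3.25
position: [0.488, 0.2564, 0.0111]
ee_rot: [0.0, 0.997, -0.08, -0.0]
contact_force: [-0.9, -0.6, 0.3]
width: 0.0857
gripper_force: 0.0
clock: 3.85
position: [0.4884, 0.2569, 0.0123]
ee_rot: [-0.0, 0.997, -0.079, 0.001]
contact_force: [-0.8, -0.2, 5.5]
width: 0.021
gripper_force: 40.7
```

```bash
python3 -m crank '{"translation":[[0,0,0],[0,0,0],[0,0,7],[0,0,0],[0,0,0],[0,0,0],[0,0,0]],"roll":[0,0,0,0,0,0,0],"fingers":[0.45,0.45,0.45,0,0,0,0]}' 40
python3 -m crank '{"translation":[[0,0,-5],[0,0,-10],[0,0,-30],[0,0,-30],[0,0,-30],[0,0,0]],"roll":[0,0,0,0,0,0],"fingers":[0,0,0,0,0,0]}' 40
```

```text
clock: 4.55
position: [0.4876, 0.2567, 0.0041]
ee_rot: [0.0, 0.997, -0.08, -0.0]
contact_force: [0.0, -0.0, -0.8]
width: 0.0211
gripper_force: 39.8
clock: 5.15
position: [0.491, 0.258, 0.1145]
ee_rot: [-0.002, 0.997, -0.079, 0.005]
contact_force: [0.9, 0.6, -0.6]
width: 0.0211
gripper_force: 39.9
```

```bash
python3 -m crank '{"translation":[[-14,32,0],[-14,32,0],[-14,33,0],[-14,33,0],[-14,33,0],[-13,32,0],[-13,32,0],[-13,32,0]],"roll":[0,0,0,0,0,0,0,0],"fingers":[0,0,0,0,0,0,0,0]}'
python3 -m crank '{"translation":[[0,0,25],[0,0,25],[0,0,0],[0,0,0]],"roll":[0,0,0,0],"fingers":[0,0,0,0]}' 20
python3 - <<'E'
from h import *
s=get_image("side");cv2.imwrite("pics/s1.png",cv2.resize(s[150:330,180:420],(800,600),interpolation=cv2.INTER_CUBIC))
print(manip.get_state()["contact_force"],manip.get_state()["position"])
E
```

```text
clock: 5.95
position: [0.3378, 0.0174, 0.1093]
ee_rot: [0.0, 0.997, -0.079, 0.0]
contact_force: [-0.6, -0.7, -0.2]
width: 0.0212
gripper_force: 39.9
clock: 6.35
position: [0.3387, 0.0183, 0.0594]
ee_rot: [0.0, 0.997, -0.079, -0.001]
contact_force: [0.0, 0.1, -1.5]
width: 0.021
gripper_force: 39.9
[ 0.54251097 -0.5229855  -1.2358903 ] [0.33954421 0.01827699 0.05987126]
```

View pics/s1.png

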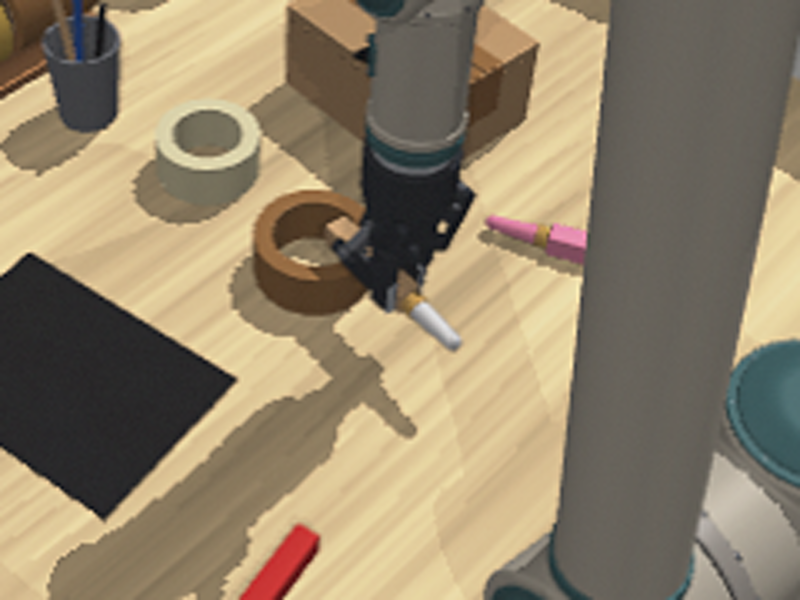

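The rear of the held tool lies over the near rim of the brown roll at (340,230), and the tip is free at (455,340). I'll lower it gently so it pivots in the grip.

```bash
python3 -m crank '{"translation":[[0,0,3],[0,0,3],[0,0,3],[0,0,0]],"roll":[0,0,0,0],"fingers":[0,0,0,0]}' 20
python3 -m crank '{"translation":[[0,0,2],[0,0,2],[0,0,2],[0,0,0]],"roll":[0,0,0,0],"fingers":[0,0,0,0]}' 20
python3 -m crank '{"translation":[[0,0,2],[0,0,2],[0,0,0]],"roll":[0,0,0],"fingers":[0,0,0]}' 20
```

```text
clock: 6.8
position: [0.3388, 0.0184, 0.0501]
ee_rot: [0.0, 0.997, -0.079, -0.0]
contact_force: [0.4, -0.2, -0.3]
width: 0.0213
gripper_force: 39.9
clock: 7.2
position: [0.3384, 0.0184, 0.0445]
ee_rot: [-0.0, 0.997, -0.08, -0.001]
contact_force: [-2.9, 1.5, 7.3]
width: 0.0215
gripper_force: 41.5
clock: 7.5
position: [0.3377, 0.0185, 0.0404]
ee_rot: [-0.0, 0.997, -0.08, -0.001]
contact_force: [-3.4, 0.6, 8.1]
width: 0.0212
gripper_force: 42.1
```

```bash
python3 -m crank '{"translation":[[0,0,2],[0,0,2],[0,0,2],[0,0,1],[0,0,0]],"roll":[0,0,0,0,0],"fingers":[0,0,0,0,0]}'
python3 - <<'E'
from h import *
s=get_image("side");cv2.imwrite("pics/s2.png",cv2.resize(s[180:270,230:350],(800,600),interpolation=cv2.INTER_CUBIC))
E
```

```text
clock: 8.0
position: [0.3371, 0.0186, 0.0332]
ee_rot: [-0.0, 0.997, -0.08, -0.002]
contact_force: [-4.7, 1.7, 8.2]
width: 0.0213
gripper_force: 43.3
```

View pics/s2.png

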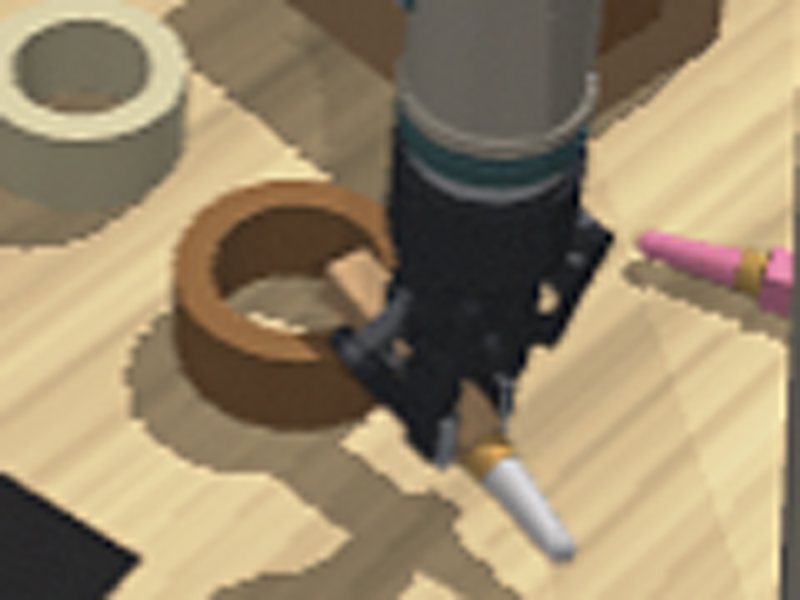

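The tool has pivoted to roughly 17° tip-down (tip at (562,555)) and the roll hasn't moved. I'll go a little further, then lock the grip hard.

```bash
python3 -m crank '{"translation":[[0,0,2],[0,0,2],[0,0,2],[0,0,0]],"roll":[0,0,0,0],"fingers":[0,0,0,0]}'
python3 -m crank '{"translation":[[0,0,0],[0,0,0],[0,0,0]],"roll":[0,0,0],"fingers":[0,0,0]}' 110
python3 -m crank '{"translation":[[0,0,-15],[0,0,-30],[0,0,-40],[0,0,-40],[0,0,0]],"roll":[0,0,0,0,0],"fingers":[0,0,0,0,0]}' 110
python3 - <<'E'
from h import *
print(manip.get_state()["position"],manip.get_state()["gripper_force"])
s=get_image("side");cv2.imwrite("pics/s3.png",cv2.resize(s[130:250,230:390],(800,600),interpolation=cv2.INTER_CUBIC))
E
```

```text
clock: 8.45
position: [0.3372, 0.0186, 0.0272]
ee_rot: [-0.0, 0.997, -0.079, -0.002]
contact_force: [-4.0, 1.9, 7.1]
width: 0.0212
gripper_force: 44.7
clock: 8.75
position: [0.3372, 0.0186, 0.0274]
ee_rot: [-0.0, 0.997, -0.079, -0.002]
contact_force: [-5.1, 1.1, 8.0]
width: 0.0201
gripper_force: 107.3
clock: 9.25
position: [0.3431, 0.0177, 0.1566]
ee_rot: [0.0, 0.997, -0.079, 0.006]
contact_force: [0.4, 0.0, -1.2]
width: 0.02
gripper_force: 107.6
[0.3430522  0.01768448 0.1566429 ] 107.58156895637512
```

View pics/s3.png

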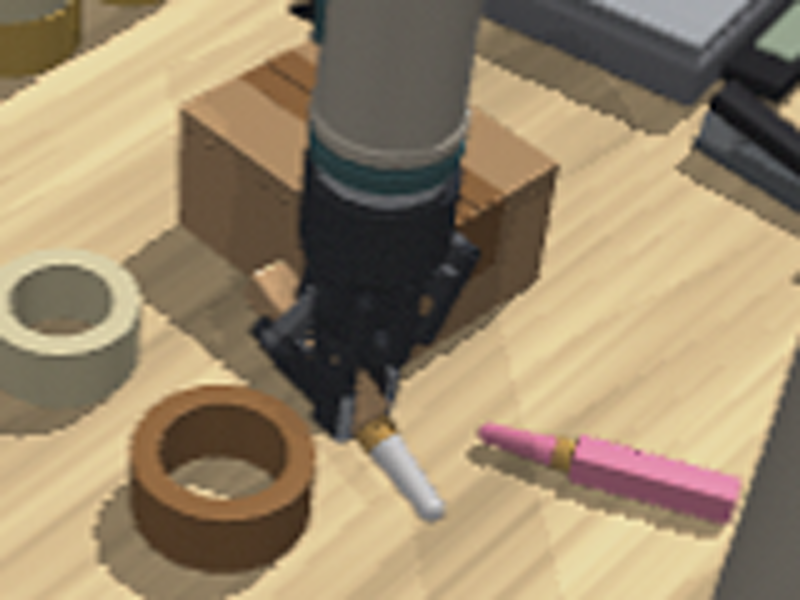

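The tool is clear of the roll and tilted. The ball is centred near (430,508) in the crop and the handle's rear top edge near (268,270).

Run:
```python
from h import *
from scipy.spatial.transform import Rotation as Rn
st=manip.get_state();print(st["position"],st["qd"].round(3));R=Rn.from_quat(st["ee_rot"],scalar_first=True).as_matrix();p=st["position"]
c=camera_info("side");Rc=cv2.Rodrigues(c["rvec"])[0];o=-Rc.T@c["tvec"]
def plane(x,y):
    q=cv2.undistortPoints(np.array([[[230+x/5-.5,130+y/5-.5]]]),c["mtx"],c["D"])[0,0]
    d=Rc.T@np.r_[q,1];n=R[:,1];s=n@(p-o)/(n@d);return R.T@(o+s*d-p)*1000
for q in((430,508),(426,502),(378,436),(268,270)):print(q,plane(*q).round(1))
```

```text
[0.34111502 0.01794982 0.15433779] [-0.     0.043  0.074  0.001 -0.012 -0.   ]
(430, 508) [-62.9  -0.    8. ]
(426, 502) [-59.6   0.    6.4]
(378, 436) [-20.   -0.   -8.4]
(268, 270) [ 74.7   0.  -53.8]
```

```bash
python3 -m crank '{"translation":[[25,29,0],[25,29,0],[25,29,0],[25,29,0],[25,29,0],[25,28,0],[24,28,0],[24,28,0]],"roll":[-0.066,0,0,0,0,0,0,0],"fingers":[0,0,0,0,0,0,0,0]}'
python3 -m crank '{"translation":[[0,0,0],[0,0,0]],"roll":[0,0],"fingers":[0,0]}'
python3 - <<'E'
from h import *
print(camera_info("wrist"))
cv2.imwrite("pics/w3.png",cv2.resize(get_image("wrist"),(800,600),interpolation=cv2.INTER_CUBIC))
E
```

```text
clock: 10.1
position: [0.5123, -0.2303, 0.1497]
ee_rot: [-0.001, 0.999, -0.047, -0.002]
contact_force: [0.6, -0.5, -0.7]
width: 0.0202
gripper_force: 107.8
clock: 10.3
position: [0.5116, -0.2294, 0.1498]
ee_rot: [-0.001, 0.999, -0.047, -0.002]
contact_force: [-0.3, -0.5, -0.3]
width: 0.0203
gripper_force: 107.9
{'mtx': array([[309.0480386 ,   0.        , 257.40868066],
       [  0.        , 309.0480386 , 193.37429241],
       [  0.        ,   0.        ,   1.        ]]), 'D': array([-0.04545733,  0.        ,  0.        ,  0.        ,  0.        ]), 'rvec': array([-1.97406829,  2.17087854,  0.31571453]), 'tvec': array([-0.17932163,  0.49575258,  0.45024002])}
```

View pics/w3.png

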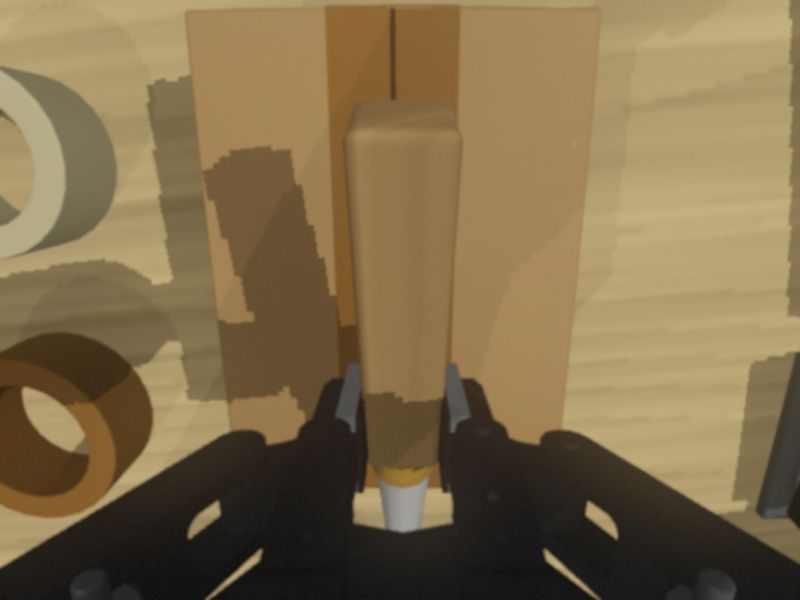

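The far end of the seam is at (393,8) and the seam passes (394,98). The far corners are at (188,12) and (600,9), and the near top edge shows between the fingers at about y=488.

Run:
```python
from h import *
from scipy.spatial.transform import Rotation as Rn
st=manip.get_state();R=Rn.from_quat(st["ee_rot"],scalar_first=True).as_matrix();print(st["position"])
for n,q in dict(far=(393,8),s2=(394.2,98),cl=(188,12),cr=(600,9),tl=(327,7),tr=(459,7),L2=(229,418),R2=(563,420),near=(400,488)).items():
    for z in(.1,):
        w=pix2w("wrist",(q[0]*.64-.2,q[1]*.64-.2),z);print(n,w.round(4),(R.T@(w-st["position"])*1000).round(1))
```

```text
[ 0.51119604 -0.22858288  0.1501521 ]
far [ 0.6355 -0.2369  0.1   ] [124.7  -3.2  49.6]
s2 [ 0.6053 -0.2343  0.1   ] [94.4 -3.  49.7]
cl [ 0.6421 -0.1633  0.1   ] [124.5 -77.1  49.8]
cr [ 0.6289 -0.3108  0.1   ] [125.1  71.   49.4]
tl [ 0.6381 -0.2135  0.1   ] [125.2 -26.8  49.7]
tr [ 0.6336 -0.2603  0.1   ] [125.1  20.3  49.5]
L2 [ 0.4796 -0.1471  0.1   ] [-38.8 -78.1  50.5]
R2 [ 0.4647 -0.2965  0.1   ] [-39.7  72.1  50.2]
near [ 0.4358 -0.2202  0.1   ] [-75.6  -1.2  50.5]
```

```bash
python3 -m crank '{"translation":[[6,-3,8],[0,0,8],[0,0,4],[0,0,0]],"roll":[0,0,0,0],"fingers":[0,0,0,0]}'
python3 -m crank '{"translation":[[0,0,2],[0,0,1],[0,0,0]],"roll":[0,0,0],"fingers":[0,0,0]}'
```

```text
clock: 10.75
position: [0.5181, -0.2262, 0.1313]
ee_rot: [-0.0, 0.999, -0.046, -0.001]
contact_force: [-0.1, -0.0, -0.4]
width: 0.0201
gripper_force: 107.9
clock: 11.05
position: [0.519, -0.2272, 0.1294]
ee_rot: [0.0, 0.999, -0.047, 0.0]
contact_force: [0.0, -0.6, -1.0]
width: 0.0204
gripper_force: 107.9
```

```bash
python3 -m crank '{"translation":[[0,0,2],[0,0,1],[0,0,0]],"roll":[0,0,0],"fingers":[0,0,0]}'
```

```text
clock: 11.35
position: [0.5189, -0.2271, 0.1261]
ee_rot: [-0.0, 0.999, -0.047, -0.0]
contact_force: [0.2, 0.2, -1.9]
width: 0.0202
gripper_force: 107.9
```

```bash
python3 -m crank '{"translation":[[0,0,2],[0,0,0],[0,0,0]],"roll":[0,0,0],"fingers":[0,0,0]}'
```

```text
clock: 11.65
position: [0.519, -0.2271, 0.1242]
ee_rot: [-0.0, 0.999, -0.047, -0.0]
contact_force: [0.5, 0.5, -1.0]
width: 0.0202
gripper_force: 107.9
```

```bash
python3 -m crank '{"translation":[[0,0,2],[0,0,1],[0,0,0]],"roll":[0,0,0],"fingers":[0,0,0]}'
```

```text
clock: 11.95
position: [0.5188, -0.2271, 0.1211]
ee_rot: [-0.0, 0.999, -0.047, -0.0]
contact_force: [-0.4, -0.2, -0.8]
width: 0.02
gripper_force: 107.9
```

```bash
python3 -m crank '{"translation":[[0,0,2],[0,0,0],[0,0,0]],"roll":[0,0,0],"fingers":[0,0,0]}'
```

```text
clock: 12.25
position: [0.5189, -0.2271, 0.1192]
ee_rot: [-0.0, 0.999, -0.047, -0.0]
contact_force: [0.2, -0.1, 0.4]
width: 0.0204
gripper_force: 107.9
```

```bash
python3 -m crank '{"translation":[[0,0,2],[0,0,0],[0,0,0]],"roll":[0,0,0],"fingers":[0,0,0]}'
```

```text
clock: 12.55
position: [0.5191, -0.2272, 0.1177]
ee_rot: [0.0, 0.999, -0.047, 0.0]
contact_force: [-0.5, -0.1, 2.1]
width: 0.0202
gripper_force: 108.1
```

```bash
python3 -m crank '{"translation":[[0,0,1],[0,0,0],[0,0,0]],"roll":[0,0,0],"fingers":[0,0,0]}'
```

```text
clock: 12.85
position: [0.5192, -0.2273, 0.1167]
ee_rot: [0.0, 0.999, -0.047, 0.0]
contact_force: [-1.2, 0.4, 5.2]
width: 0.02
gripper_force: 108.3
```

```bash
python3 -m crank '{"translation":[[1,0,0.5],[2,0,0],[2,0,0],[3,0,0]],"roll":[0,0,0,0],"fingers":[0,0,0,0]}'
```

```text
clock: 13.25
position: [0.5239, -0.2273, 0.1155]
ee_rot: [-0.0, 0.999, -0.046, -0.003]
contact_force: [-5.5, 0.5, 7.2]
width: 0.02
gripper_force: 108.4
```

```bash
python3 -m crank '{"translation":[[3,0,-0.3],[3,0,0],[3,0,0],[3,0,0],[3,0,0],[3,0,0],[3,0,0],[3,0,0]],"roll":[0,0,0,0,0,0,0,0],"fingers":[0,0,0,0,0,0,0,0]}'
```

```text
clock: 14.05
position: [0.548, -0.2296, 0.1157]
ee_rot: [-0.0, 0.999, -0.046, -0.003]
contact_force: [-4.4, 1.2, 7.7]
width: 0.0203
gripper_force: 108.4
```

```bash
python3 -m crank '{"translation":[[3,0,0],[3,0,0],[3,0,0],[3,0,0],[3,0,0],[3,0,0]],"roll":[0,0,0,0,0,0],"fingers":[0,0,0,0,0,0]}'; python3 -c "
from rig import get_image
import cv2;cv2.imwrite('pics/t2.png',get_image('top'))"
```

```text
clock: 14.65
position: [0.566, -0.2313, 0.1157]
ee_rot: [-0.0, 0.999, -0.046, -0.003]
contact_force: [-4.8, 0.5, 5.7]
width: 0.0201
gripper_force: 108.4
```

```bash
python3 - <<'E'
import cv2
a=cv2.imread("pics/top0.png");b=cv2.resize(cv2.imread("pics/t2.png"),(800,600),interpolation=cv2.INTER_CUBIC)
for n,(x0,y0,x1,y1) in dict(ll=(448,318,480,350),lr=(520,320,550,352),brown=(352,305,412,365),mat=(225,240,250,270)).items():
    r=cv2.matchTemplate(b[y0-12:y1+12,x0-12:x1+12],a[y0:y1,x0:x1],cv2.TM_CCOEFF_NORMED);m=cv2.minMaxLoc(r);print(n,m[1],m[3][0]-12,m[3][1]-12)
E
python3 -m crank '{"translation":[[3,0,0],[3,0,0],[3,0,0],[3,0,0],[3,0,0],[3,0,0],[3,0,0]],"roll":[0,0,0,0,0,0,0],"fingers":[0,0,0,0,0,0,0]}'
```

```text
ll 0.41122135519981384 12 12
lr 0.6281030178070068 12 7
brown 0.9470415115356445 0 0
mat 0.9978155493736267 0 0
clock: 15.4
position: [0.5869, -0.2333, 0.1158]
ee_rot: [-0.0, 0.999, -0.046, -0.003]
contact_force: [-4.2, 0.1, 6.0]
width: 0.0201
gripper_force: 108.4
```

Run:
```python
from h import *
c=camera_info("wrist");im=get_image("wrist").astype(int)
pts=np.array([[.6421,-.1633,.1],[.6289,-.3108,.1]])
pr=cv2.projectPoints(pts,c["rvec"],c["tvec"],c["mtx"],c["D"])[0][:,0];print(pr)
for f in(.15,.85):
    q=pr[0]*(1-f)+pr[1]*f;col=int(q[0]);g=im[:,col-2:col+3].mean(1)
    d=np.abs(np.diff(cv2.GaussianBlur(g.astype(np.float32),(1,5),0),axis=0)).sum(1);k=int(q[1])
    lo=max(0,k-40);print(col,q[1],[(lo+i,round(float(d[lo+i]),1)) for i in np.argsort(-d[lo:k+40])[:5]])
```

```text
[[112.07151859 150.31196872]
 [399.78240992 149.059184  ]]
155 150.12405100929624 [(np.int64(147), 38.6), (np.int64(146), 35.2), (np.int64(148), 29.8), (np.int64(134), 26.5), (np.int64(135), 23.4)]
356 149.24710170468785 [(np.int64(133), 46.9), (np.int64(134), 44.6), (np.int64(147), 37.9), (np.int64(146), 33.3), (np.int64(132), 31.5)]
```

```bash
python3 -m crank '{"translation":[[3,0,0],[3,0,0],[3,0,0],[3,0,0],[3,0,0],[3,0,0],[3,0,0]],"roll":[0,0,0,0,0,0,0],"fingers":[0,0,0,0,0,0,0]}'
```

```text
clock: 16.15
position: [0.6079, -0.2353, 0.1158]
ee_rot: [-0.0, 0.999, -0.046, -0.003]
contact_force: [-4.4, 0.8, 6.7]
width: 0.0197
gripper_force: 108.4
```

```bash
python3 -m crank '{"translation":[[3,0,0],[3,0,0],[3,0,0],[3,0,0],[3,0,0],[3,0,0],[3,0,0],[3,0,0]],"roll":[0,0,0,0,0,0,0,0],"fingers":[0,0,0,0,0,0,0,0]}'
```

```text
clock: 16.95
position: [0.6319, -0.2376, 0.1158]
ee_rot: [-0.0, 0.999, -0.046, -0.003]
contact_force: [-4.6, 0.5, 5.7]
width: 0.0201
gripper_force: 108.4
```

```bash
python3 -m crank '{"translation":[[3,0,0],[3,0,0],[3,0,0],[3,0,0],[3,0,0],[3,0,0],[3,0,0],[3,0,0]],"roll":[0,0,0,0,0,0,0,0],"fingers":[0,0,0,0,0,0,0,0]}'
```

```text
clock: 17.75
position: [0.6558, -0.2398, 0.1158]
ee_rot: [-0.0, 0.999, -0.046, -0.003]
contact_force: [-4.2, 0.9, 5.9]
width: 0.0199
gripper_force: 108.4
```

```bash
python3 -m crank '{"translation":[[3,0,0],[3,0,0],[3,0,0],[3,0,0],[3,0,0],[2,0,0]],"roll":[0,0,0,0,0,0],"fingers":[0,0,0,0,0,0]}'
```

```text
clock: 18.35
position: [0.6729, -0.2415, 0.1158]
ee_rot: [-0.0, 0.999, -0.046, -0.003]
contact_force: [-3.6, 0.0, 5.9]
width: 0.0201
gripper_force: 108.4
```

```bash
python3 -m crank '{"translation":[[3,0,0],[3,0,0],[2,0,0],[1,0,0],[0,0,0]],"roll":[0,0,0,0,0],"fingers":[0,0,0,0,0]}'
python3 -m crank '{"translation":[[0,0,-5],[2,0,-10],[15,0,0],[15,0,0],[6,0,0],[0,0,0]],"roll":[0,0,0,0,0,0],"fingers":[0,0,0,0,0,0]}'
python3 - <<'E'
from h import *
s=get_image("side");cv2.imwrite("pics/s4.png",cv2.resize(s[90:210,230:390],(800,600),interpolation=cv2.INTER_CUBIC));print(manip.get_state()["position"])
E
```

```text
clock: 18.85
position: [0.6823, -0.2424, 0.1159]
ee_rot: [-0.0, 0.999, -0.046, -0.002]
contact_force: [-3.0, 0.4, 6.7]
width: 0.0202
gripper_force: 108.4
clock: 19.45
position: [0.723, -0.2461, 0.1307]
ee_rot: [0.0, 0.999, -0.046, 0.0]
contact_force: [-0.4, -0.1, -1.2]
width: 0.02
gripper_force: 108.1
[ 0.72211744 -0.24601568  0.1306371 ]
```

View pics/s4.png

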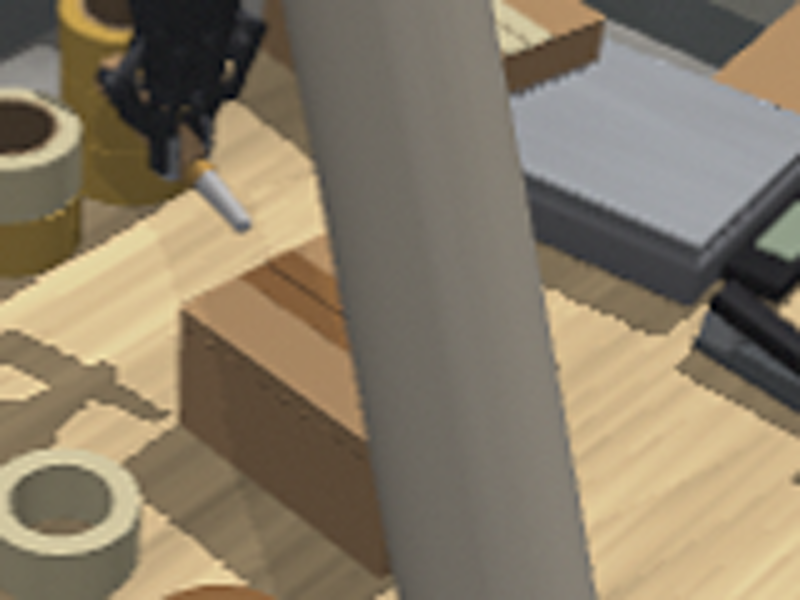

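The carton's far corner at (182,310) is where it was before. The tip ball is at about (240,223), just past the far edge.

Run:
```python
from h import *
from scipy.spatial.transform import Rotation as Rn
st=manip.get_state();R=Rn.from_quat(st["ee_rot"],scalar_first=True).as_matrix();p=st["position"]
c=camera_info("side");Rc=cv2.Rodrigues(c["rvec"])[0];o=-Rc.T@c["tvec"]
for x,y in((241,224),(205,172)):
    q=cv2.undistortPoints(np.array([[[230+x/5-.5,90+y/5-.5]]]),c["mtx"],c["D"])[0,0]
    d=Rc.T@np.r_[q,1];n=R[:,1];s=n@(p-o)/(n@d);print((R.T@(o+s*d-p)*1000).round(1))
print(R.T@(np.array([.6355,-.2369,.1])-p)*1000)
print(pix2w("side",(230+182/5-.5,90+308/5-.5),.1), "expected corner .642 -.163")
```

```text
[-64.9   0.   11. ]
[-27.2   0.  -11.1]
[-87.06767457  -1.03235478  30.69956335]
[ 0.63882201 -0.16399085  0.1       ] expected corner .642 -.163
```

```bash
python3 -m crank '{"translation":[[0,-1,15],[0,0,15],[0,0,9],[-5,0,0],[-4,0,0],[0,0,0]],"roll":[0,0,0,0,0,0],"fingers":[0,0,0,0,0,0]}'
python3 -m crank '{"translation":[[-2,0,0],[-1,0,0],[0,0,0]],"roll":[0,0,0],"fingers":[0,0,0]}'
```

```text
clock: 20.1
position: [0.7127, -0.2444, 0.0927]
ee_rot: [0.0, 0.999, -0.047, 0.0]
contact_force: [0.5, -0.1, 0.0]
width: 0.0203
gripper_force: 108.1
clock: 20.4
position: [0.7103, -0.2441, 0.0926]
ee_rot: [0.0, 0.999, -0.047, 0.0]
contact_force: [0.3, -0.1, -0.4]
width: 0.02
gripper_force: 108.1
```

```bash
python3 -m crank '{"translation":[[-2,0,0],[0,0,0],[0,0,0]],"roll":[0,0,0],"fingers":[0,0,0]}'
```

```text
clock: 20.7
position: [0.7083, -0.2438, 0.0921]
ee_rot: [0.0, 0.999, -0.047, 0.0]
contact_force: [0.4, -0.3, 0.4]
width: 0.0202
gripper_force: 108.1
```

```bash
python3 -m crank '{"translation":[[-1.5,0,0],[0,0,0],[0,0,0]],"roll":[0,0,0],"fingers":[0,0,0]}'
```

```text
clock: 21.0
position: [0.7067, -0.2437, 0.0921]
ee_rot: [0.0, 0.999, -0.047, -0.0]
contact_force: [0.7, -0.6, -1.0]
width: 0.0198
gripper_force: 108.1
```

```bash
python3 -m crank '{"translation":[[-1.5,0,0],[0,0,0]],"roll":[0,0],"fingers":[0,0]}'
```

```text
clock: 21.2
position: [0.7053, -0.2436, 0.0921]
ee_rot: [0.0, 0.999, -0.047, 0.0]
contact_force: [0.0, -0.2, -1.9]
width: 0.0205
gripper_force: 108.1
```

```bash
python3 -m crank '{"translation":[[-1.5,0,0],[0,0,0]],"roll":[0,0],"fingers":[0,0]}'
```

```text
clock: 21.4
position: [0.7046, -0.2435, 0.0924]
ee_rot: [0.0, 0.999, -0.047, 0.001]
contact_force: [1.7, 1.0, -1.5]
width: 0.02
gripper_force: 108.1
```

```bash
python3 -m crank '{"translation":[[-1,0,0],[0,0,0]],"roll":[0,0],"fingers":[0,0]}'
```

```text
clock: 21.6
position: [0.7039, -0.2435, 0.0925]
ee_rot: [0.0, 0.999, -0.047, 0.001]
contact_force: [3.8, -0.6, -1.5]
width: 0.0202
gripper_force: 108.1
```

```bash
python3 -m crank '{"translation":[[-0.7,0,0],[0,0,2],[0,0,2],[0,0,2],[0,0,2],[0,0,2]],"roll":[0,0,0,0,0,0],"fingers":[0,0,0,0,0,0]}'
```

```text
clock: 22.2
position: [0.7035, -0.2438, 0.0835]
ee_rot: [0.001, 0.999, -0.047, 0.002]
contact_force: [5.2, -0.9, 1.9]
width: 0.0197
gripper_force: 108.1
```

```bash
python3 -m crank '{"translation":[[0,0,2],[0,0,2],[0,0,2],[0,0,2],[0,0,2]],"roll":[0,0,0,0,0],"fingers":[0,0,0,0,0]}'
```

```text
clock: 22.7
position: [0.7035, -0.2438, 0.0735]
ee_rot: [0.001, 0.999, -0.047, 0.002]
contact_force: [4.6, -0.3, 2.8]
width: 0.0201
gripper_force: 108.1
```

```bash
python3 -m crank '{"translation":[[0,0,2],[0,0,2],[0,0,2],[0,0,2],[0,0,2],[0,0,0]],"roll":[0,0,0,0,0,0],"fingers":[0,0,0,0,0,0]}'
```

```text
clock: 23.3
position: [0.7034, -0.2438, 0.0629]
ee_rot: [0.001, 0.999, -0.047, 0.002]
contact_force: [4.9, -1.3, 0.2]
width: 0.0204
gripper_force: 108.1
```

```bash
python3 -m crank '{"translation":[[0,0,2],[0,0,2],[5,0,0],[15,0,0],[0,0,-30],[0,0,-40],[0,0,-40],[0,0,-30]],"roll":[0,0,0,0,0,0,0,0],"fingers":[0,0,0,0,0,0,0,0]}'
python3 -m crank '{"translation":[[-20,-34,0],[-20,-34,0],[-20,-34,0],[-20,-34,0],[-20,-34,0],[-20,-34,0],[-20,-34,0]],"roll":[0,0,0,0,0,0,0],"fingers":[0,0,0,0,0,0,0]}'
python3 -m crank '{"translation":[[-20,-34,0],[-20,-34,0],[-20,-34,0],[-20,-34,0],[-20,-34,0],[-20,-34,0],[-20,-34,0],[0,0,0]],"roll":[0,0,0,0,0,0,0,0],"fingers":[0,0,0,0,0,0,0,0]}'
```

```text
clock: 24.1
position: [0.7206, -0.245, 0.1999]
ee_rot: [0.0, 0.999, -0.047, -0.002]
contact_force: [0.7, -0.1, -0.4]
width: 0.0202
gripper_force: 107.8
clock: 24.8
position: [0.6017, 0.006, 0.1971]
ee_rot: [0.0, 0.999, -0.047, -0.003]
contact_force: [1.1, -0.2, -1.1]
width: 0.0201
gripper_force: 107.9
clock: 25.6
position: [0.4832, 0.2577, 0.1973]
ee_rot: [0.0, 0.999, -0.044, -0.003]
contact_force: [1.0, -0.7, -0.7]
width: 0.0198
gripper_force: 107.9
```

```bash
python3 -m crank '{"translation":[[5,0,40],[0,0,45],[0,0,40],[0,0,30],[0,0,12],[0,0,0]],"roll":[0,0,0,0,0,0],"fingers":[0,0,0,0,0,0]}' 40
python3 -m crank '{"translation":[[0,0,3],[0,0,3],[0,0,3],[0,0,0]],"roll":[0,0,0,0],"fingers":[0,0,0,0]}' 40
```

```text
clock: 26.2
position: [0.4907, 0.253, 0.0293]
ee_rot: [0.001, 0.999, -0.047, -0.003]
contact_force: [0.0, -0.3, 0.0]
width: 0.0205
gripper_force: 107.9
clock: 26.6
position: [0.4927, 0.2545, 0.0226]
ee_rot: [-0.0, 0.999, -0.047, 0.0]
contact_force: [0.0, -0.6, -1.3]
width: 0.0202
gripper_force: 107.9
```

```bash
python3 -m crank '{"translation":[[0,0,2],[0,0,2],[0,0,2],[0,0,0]],"roll":[0,0,0,0],"fingers":[0,0,0,0]}' 40
```

```text
clock: 27.0
position: [0.4936, 0.2553, 0.018]
ee_rot: [-0.001, 0.999, -0.047, 0.001]
contact_force: [-1.0, 1.5, 11.6]
width: 0.0201
gripper_force: 109.6
```

```bash
python3 -m crank '{"translation":[[0,0,2],[0,0,2],[0,0,2],[0,0,0]],"roll":[0,0,0,0],"fingers":[0,0,0,0]}'
```

```text
clock: 27.4
position: [0.4942, 0.2561, 0.0123]
ee_rot: [-0.002, 0.999, -0.048, 0.002]
contact_force: [-1.0, 2.5, 12.3]
width: 0.0206
gripper_force: 110.3
```

```bash
python3 -m crank '{"translation":[[0,0,2],[0,0,2],[0,0,2],[0,0,0]],"roll":[0,0,0,0],"fingers":[0,0,0,0]}'
```

```text
clock: 27.8
position: [0.494, 0.2557, 0.0064]
ee_rot: [-0.001, 0.999, -0.047, 0.002]
contact_force: [-0.4, 1.1, 13.1]
width: 0.02
gripper_force: 111.4
```

```bash
python3 -m crank '{"translation":[[0,0,0],[0,0,0],[0,0,0],[0,0,0],[0,0,0],[0,0,0]],"roll":[0,0,0,0,0,0],"fingers":[0.3,0.35,0.5,1,1,1]}'
python3 -m crank '{"translation":[[0,0,-10],[0,0,-30],[0,0,-40],[0,0,-40],[0,0,-20],[0,0,0],[0,0,0]],"roll":[0,0,0,0,0,0,0],"fingers":[1,1,1,1,1,1,1]}'
python3 - <<'E'
from h import *
w=cv2.resize(get_image("wrist"),(400,300));t=get_image("top")[50:290,120:440];t=cv2.resize(t,(400,300),interpolation=cv2.INTER_CUBIC)
s=cv2.resize(get_image("side"),(400,300));o=np.zeros((600,800,3),np.uint8);o[:300,:400]=w;o[:300,400:]=t;o[300:,:400]=s;cv2.imwrite("pics/fin.png",o)
E
```

```text
clock: 28.4
position: [0.4924, 0.2543, 0.0039]
ee_rot: [0.0, 0.999, -0.047, -0.0]
contact_force: [0.6, -0.5, -0.6]
width: 0.0834
gripper_force: 0.0
clock: 29.1
position: [0.4923, 0.2544, 0.1445]
ee_rot: [-0.0, 0.999, -0.047, 0.0]
contact_force: [0.2, 0.2, -0.3]
width: 0.0852
gripper_force: 0.0
```

View pics/fin.png

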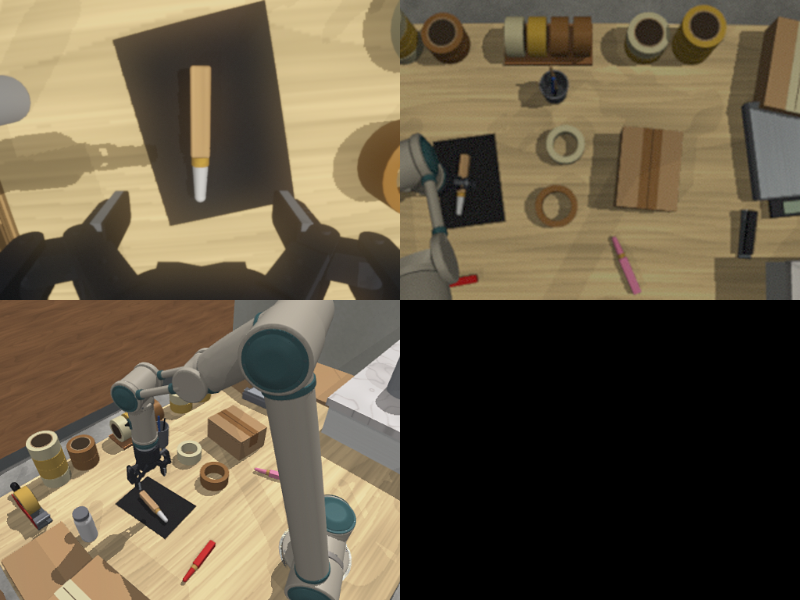

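The burnisher lies flat on the mat (handle at wrist-view (200,115)), the gripper is clear of it, and the carton, rolls and cup are in place.

```bash
python3 -c "
from rig import manip
print(manip.sign_off())"
```

```text
the job is handed in; nothing more can be done
None
```

The job is handed in: I rubbed the seam near to far, then the tab top to bottom, with the round tip at about 5–10 N, and laid the burnisher back on the mat with the carton and bystanders in place; the tool was tilted only about 20° (not 25–40°), because the gripper cannot tilt and I had to pivot the tool in the grip against the brown roll's rim, and the handing-in call returned no verdict.

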